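# Centre the bowl on the kitchen scale and zero it

## Robot

A 7-joint arm with a two-finger parallel gripper is mounted at the origin on a cart in front of the work surface, level with it; the furniture and walls round the work are solid. World frame = base frame: x ahead of the robot, y to its left, z up, the work surface at z = 0. Lengths are in m, angles in rad, forces in N, time in s.
With the tool pointing down it reaches from about 0.4 to 0.925 m from the base axis. Payload 5.6 kg.
Tool frame: the origin (TCP) lies on the centre line of the jaws, within the pads' length; the fingertips stand 11 mm ahead of it and the grasp point (between the pads) lies 8 mm behind it; z points along the fingers, y is the line along which they close (so a half turn about z gives the same grasp; the last joint's range is limited). The gripper opens to 85 mm and grips with 20 to 120 N. Pads are 22 mm wide; open, the fingers measure 114 mm over their backs; the gripper's body (76 mm by 85 mm) begins 54 mm behind the grasp point. The pads swing forward as they close: fully open they stand 13 mm farther back than shut.
Start: joints at [-1.361, 0.468, -0.012, 1.603, 0.006, 1.071, -0.056], TCP at [0.163, 0.629, 0.242] pointing down, gripper open.
Joint ranges: [-2.53, 2.53], [-0.31, 2.02], [-1.57, 1.55], [0.28, 2.44], [-1.29, 4.43], [0.15, 1.84], [-2.92, 2.92]. Speed limits (rad/s): [2.57, 2.57, 3.14, 3.14, 3.14, 3.14, 3.14].

## Interface

Orientations are given as a 3x3 rotation matrix whose columns are the frame's x, y, z axes.
In Python, from station import * gives the robot as it stands.
- The arm moves only by the shell command python3 -m crank 'ROWS' [OPENING] [FORCE]. ROWS is JSON, a list of rows, each a list of 4 numbers: the shift along the tool's x, y, z in m, then the turn about the tool's z in degrees. A call has 1 to 8 rows; each row is the pose to reach, as a shift and turn from the pose commanded when the call began, along the tool's axes at that moment; what a row does not reach only later rows make up. A row lasts 1/8 s, in which the tool goes at most 62.5 mm and 10.7 degrees, less where a joint would pass 70% of its speed; a pose out of reach is approached as far as the arm can. A call with a gripper value outside its range is refused whole. OPENING is the gripper's target within -1 to 1 (fully open at 1, half-way at 0, shut at -1), set as the call begins (- or left out, the last holds). The fingers move at their own pace and stop on an object; FORCE is the grip in N (left out, the last holds). Time passes only in rows, so rows that repeat a pose let the fingers close. It gives the time, the measured TCP pose, the force, the opening and the grip force at its end, in the units of the state.
- get_obs(): the state, without advancing time (a new reading comes with each control period).
- snapshot(name): name is "side" or "top"; returns (picture, depth): 400x640x3 uint8, red, green, blue; 400x640 float32, m along the optical axis (not along the pixel's ray), 0 where there is no reading.
- camera_info(name): a dict with "fx", "fy", "cx", "cy" (pixels), "world_from_camera" (4x4, takes a point from camera to world coordinates). Camera axes: x right, y down, z forward; pixel columns grow to the right and rows downward; lengths in m; the calibration is good to about 2 mm. A picture is of the moment at which its call begins. camera_info takes no time and is no camera call.
- close_job(): hands the job in; it is judged then, once.
The state is a dict: "time_s": time; "joint_positions": joint angles; "qd": joint speeds; "effort": joint torques, N m; "position": TCP position; "tcp_rot": TCP orientation; "ft_force": force on the tool from outside, world axes, zero at the start; "moment": the same for the moment, N m; "gripper_width": finger opening in m; "finger_force": force on a finger pad.
Only numpy, scipy, OpenCV 4.12 (cv2) and the standard library are available. Lean on these libraries where they do the work, as an engineer would, in place of code of your own. Each camera call takes 0.05 s, during which the arm holds its last target. There are 200 camera calls.

## Task

Someone set the small white bowl down too far forward on the kitchen scale, so that its rim crowds the blue zero key. Push it gently with the fingertips, without lifting or tipping it, to the middle of the round weighing plate, then press the blue key fully down with a light fingertip, let it come up again and move away. Leave the red on/off key alone, do not lean on the plate, and do not disturb the jars, spoon and vegetables around.

Things in the scene. Friction and masses are not known exactly. Their poses are not given: they have to be found in the camera images.
- scale: White flat kitchen scale, 206 (x) x 168 (y) mm, fixed, turned up to 0.5 rad; case top 17 mm above the worktop. Origin on the worktop under the middle of the case; +x points from the front (key panel, towards the robot) to the back, +y to the left, z up. It carries a round steel plate and, in the front corners, a blue key on the left (+y) and a red one on the right (-y), a display between them.
- scale_plate: The scale's round steel weighing plate, 144 mm across, fixed, its top 28 mm above the worktop. Origin on the worktop under its centre, axes parallel to the scale's; the centre lies 22 mm behind (+x) the scale's origin. A dark ring 98 mm across, concentric with it, marks the middle.
- plate_centre (a point): Centre of the weighing plate's top face, 28 mm above the worktop; axes as the scale's.
- bowl: Small empty white stoneware pinch bowl, round, 84 mm across the rim, 38 mm tall, about 60 mm across at 10 mm height, 65 to 130 g, loose on the plate; it slides at a push of about 1 N. Origin at the centre of its underside, z up; its yaw means nothing. At the start its axis is 46 to 61 mm from the plate's centre towards the blue key, its rim over or a few mm short of that key.
- bowl_mid (a point): Point on the bowl's axis half-way up, 19 mm above its underside.
- tare_key_top (a point): Centre of the top of the blue zero (tare) key: round, 22 mm across, 23 mm above the worktop when up, standing 6 mm proud of the case; in the scale's front left corner, 62 mm in front of and 56 mm to the left of the scale's origin. Its nearest plate edge is 29 mm away.
- tare_key (a joint): Travel of the blue key: 0 up, 0.0035 m fully down. A spring key: it needs about 1.5 N to start and 4 N to be fully down, and comes up by itself.
- power_key_top (a point): Centre of the top of the red on/off key, like the blue one but in the front right corner, 112 mm from it. Not to be pressed.
- power_key (a joint): Travel of the red key: 0 up, 0.0035 m fully down; same spring.
- salt_shaker: Glass salt shaker with a grey top, 44 mm across, 90 mm tall, loose, at the right of the scale, 0.14 to 0.16 m from its middle line. Origin at the centre of its underside. Leave alone.
- spice_jar: Glass spice jar with a black cap, 41 mm across, 105 mm tall, loose, at the right of the scale, 0.14 to 0.16 m from its middle line; it and the salt shaker change places. Origin at the centre of its underside. Leave alone.
- pepper_mill: Dark wooden pepper mill, 58 mm across, 170 mm tall, loose, right of the scale's back corner. Origin at the centre of its underside. Leave alone. Near it a wall cabinet hangs 0.48 m above the worktop, from x = 0.46 m onwards and 0.20 to 0.62 m right of the robot's middle line: a raised arm must pass in front of it.
- teaspoon: Steel teaspoon, 130 x 27 x 11 mm, lying right of the jars. Origin at the centre of its underside, x along it. Leave alone.
- squash: Pale green ornamental squash, 92 x 89 x 76 mm, loose on the chopping board at the right. Origin at the centre of its underside. Leave alone.
- garlic: Garlic bulb, 60 x 60 x 59 mm, loose on the chopping board. Origin at the centre of its underside. Leave alone.
- onion: Red onion, 64 x 67 x 71 mm, loose on the chopping board. Origin at the centre of its underside. Leave alone.
Things that resemble listed ones, but are neither listed nor needed, are in the scene too. Leave any black or pink look-alike of the bowl alone.

How it is judged:
On the way, in this order (a step that is already met when the one before it is completed fails the run):
1. the bowl stands upright in the middle of the weighing plate, within 20 mm of its centre, with nothing touching it (horizontal distance between bowl and plate_centre below 0.02 m and linear speed of bowl below 0.02 m/s and angle between bowl's own z axis and vertical below 0.1 rad and contact force between each of the arm, the fingers and bowl below 0.05 N), for 0.2 s.
2. the blue key is pressed down by at least 2.5 of its 3.5 mm (value of joint tare_key above 0.0025 m and horizontal distance between bowl and plate_centre below 0.02 m), for 0.1 s.
At the end, for the whole second after the job is handed in: The bowl stands upright and at rest on the weighing plate, its axis within 20 mm of the plate's centre, and both keys are up again (less than 1 mm down) (value of joint each of tare_key, power_key below 0.001 m and horizontal distance between bowl and plate_centre below 0.02 m and z of bowl in the frame of plate_centre between -0.004 and 0.004 m and angle between bowl's own z axis and vertical below 0.1 rad and linear speed of bowl below 0.02 m/s); the robot touches nothing.
It fails at once if the bowl is lifted (more than 10 mm), tipped (more than 20 degrees) or pushed with more than 20 N ((z of bowl in the frame of plate_centre above 0.01 m or angle between bowl's own z axis and vertical above 0.35 rad) or contact force between the fingers and bowl above 20 N).
It fails at once if the red key is pressed (more than 1.5 mm), or the blue one (more than 2 mm) while the bowl is not yet in the middle ((value of joint tare_key above 0.002 m and horizontal distance between bowl and plate_centre above 0.022 m) or value of joint power_key above 0.0015 m).
It fails at once if the blue key is struck with more than 30 N, or the robot leans on the weighing plate with more than 8 N (contact force between the arm and tare_key above 30 N or contact force between the arm and scale_plate above 8 N).
It fails at once if a jar, the mill, the teaspoon or a vegetable is displaced by more than 15 mm (distance of any of salt_shaker, spice_jar, pepper_mill, teaspoon, squash, garlic, onion from where it was at the start of the episode above 0.015 m).
It also fails if it takes over 51 s, if anything falls off the work surface, if the arm or the gripper's body presses on something with over 40 N, if the wrist force passes 120 N, or if a joint passes its speed limit or range.

## Working session

There is one attempt and no reset: what is moved stays moved. The work goes in short steps, Python scripts to look and compute and a shell command to move; the robot and the scene stay as the last step left them, time stands still between calls to the robot, and variables do not carry over. Pictures are saved under pics/ and viewed, at most 10 in all, crops included, and the job is handed in when it is done.

```bash
mkdir -p pics; ls; cat > h.py <<'E'
from station import *
import numpy as np, cv2
def snap(n,f=None):
    p,d=snapshot(n)
    if f: cv2.imwrite('pics/'+f,p[:,:,::-1])
    return p,d
def ray(n,uv,z):
    c=camera_info(n);T=np.array(c['world_from_camera'])
    uv=np.atleast_2d(uv).astype(float)
    d=np.c_[(uv[:,0]-c['cx'])/c['fx'],(uv[:,1]-c['cy'])/c['fy'],np.ones(len(uv))]@T[:3,:3].T
    o=T[:3,3];return o+d*((z-o[2])/d[:,2])[:,None]
E
python3 - <<'E'
from h import *
np.set_printoptions(precision=4,suppress=True)
a,_=snap('top');b,_=snap('side')
cv2.imwrite('pics/a.png',a[:,:,::-1]);cv2.imwrite('pics/b.png',b[:,:,::-1])
for n in('top','side'):print(camera_info(n))
o=get_obs();print(o['tcp_rot'],o['position'],o['time_s'],o['gripper_width'])
E
```

```text
pics
{'fx': 417.5923343800027, 'fy': 417.5923343800027, 'cx': 329.40954455439106, 'cy': 198.10197768274583, 'world_from_camera': array([[ 0.0154, -0.9854,  0.1697,  0.3598],
       [-0.9999, -0.0155,  0.0012, -0.2605],
       [ 0.0015, -0.1697, -0.9855,  1.0571],
       [ 0.    ,  0.    ,  0.    ,  1.    ]])}
{'fx': 443.3555669698856, 'fy': 443.3555669698856, 'cx': 321.0326649115525, 'cy': 197.26840475345352, 'world_from_camera': array([[-0.9985,  0.004 , -0.0537,  0.6217],
       [ 0.0481,  0.5171, -0.8546,  0.6794],
       [ 0.0243, -0.8559, -0.5165,  0.6262],
       [ 0.    ,  0.    ,  0.    ,  1.    ]])}
[[-0.9682  0.2502 -0.0003]
 [ 0.2502  0.9682 -0.0016]
 [-0.0001 -0.0016 -1.    ]] [0.1625 0.6288 0.2414] 0.1 0.08544271452595087
```

View pics/a.png

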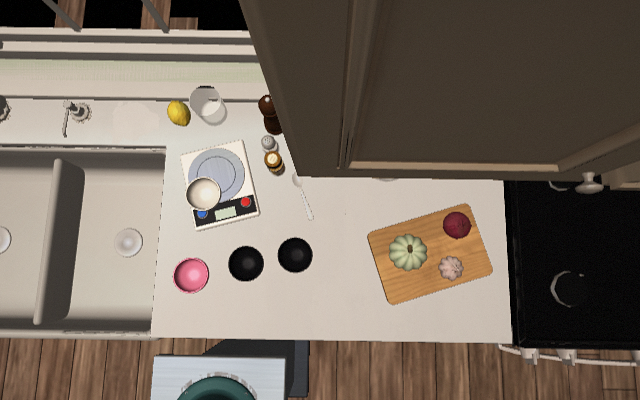

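View pics/b.png

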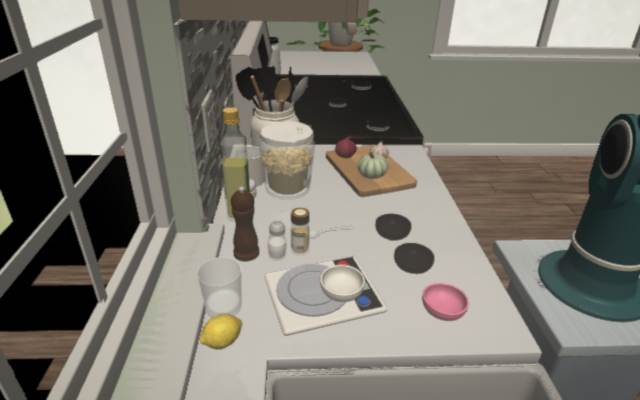

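The top view shows the scale at about (219,185). The white bowl is at (203,193), with the blue key at (202,214) and the red one at (246,202). There are four candidate bowls: white (203,193), pink (191,275), and black (245,263) and (295,254). Only the white one stands on the scale, so it fits the description. I'll confirm that in a crop and measure.

```bash
cat > meas.py <<'E'
from h import *
np.set_printoptions(precision=4,suppress=True)
def cen(m):
    n,l,s,c=cv2.connectedComponentsWithStats(m.astype(np.uint8));i=1+np.argmax(s[1:,4]);return c[i],s[i]
rois={'top':(165,125,270,240),'side':(255,250,395,335)}
ims={}
for n,(x0,y0,x1,y1) in rois.items():
    p,d=snap(n);ims[n]=p
    q=cv2.cvtColor(p,cv2.COLOR_RGB2HSV).astype(int);M=np.zeros(p.shape[:2],bool);M[y0:y1,x0:x1]=1
    H,S,V=q[...,0],q[...,1],q[...,2]
    for nm,m in(('blue',(abs(H-112)<12)&(S>140)&(V>80)),('red',((H<8)|(H>172))&(S>150)&(V>80))):
        c,s=cen(m&M);print(n,nm,c,s,ray(n,c,.023)[0])
    m=M&(abs(H-112)<14)&(S>25)&(S<110)&(V>90)
    c,s=cen(m);print(n,'plate',c,s)
E
python3 - <<'E'
from meas import *
a=ims['top'][130:235,170:270];b=ims['side'][250:335,255:395]
f=lambda i,k:cv2.resize(i,None,fx=k,fy=k,interpolation=cv2.INTER_NEAREST)
A=f(a,4);B=f(b,2.8);o=np.zeros((max(A.shape[0],B.shape[0]),A.shape[1]+B.shape[1],3),np.uint8)
o[:A.shape[0],:A.shape[1]]=A;o[:B.shape[0],A.shape[1]:]=B
print(o.shape);cv2.imwrite('pics/c.png',o[:,:,::-1])
E
```

```text
top blue [201.5    213.1905] [198 211   8   6  42] [0.4946 0.0594 0.023 ]
top red [245.2963 201.3704] [242 198   8   8  54] [ 0.5262 -0.0484  0.023 ]
top plate [198.6 214.8] [197 211   6   7  10]
side blue [365.  300.5] [365 300   1   2   2] [0.4933 0.0626 0.023 ]
side red [342.6667 262.1333] [339 261   8   3  15] [ 0.5257 -0.052   0.023 ]
side plate [363.     301.5429] [357 296  13  10  35]
(420, 792, 3)
```

View pics/c.png

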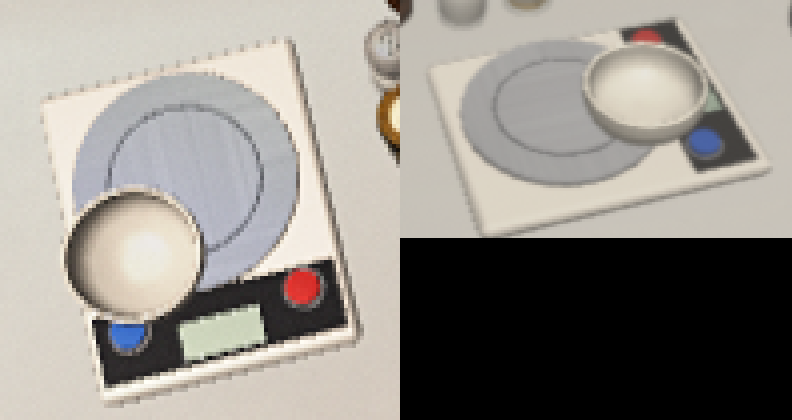

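The crop confirms it: the white bowl, with its rim centre near top (203.5,193.5), sits on the plate and just covers the back of the blue key. The plate and ring are seen at top crop (186,178), and the red key is clear. Next I'll fit circles on the plate and the rim.

```bash
cat > fit.py <<'E'
from h import *
from scipy.optimize import least_squares
np.set_printoptions(precision=4,suppress=True)
def circ(P,r=None):
    f=lambda x:np.hypot(P[:,0]-x[0],P[:,1]-x[1])-(r or x[2])
    s=least_squares(f,[*P[:,:2].mean(0),.05],loss='soft_l1',f_scale=.001);return s.x,np.sqrt((s.fun**2).mean())
if __name__=='__main__':
    C=lambda L:np.array([(170+(x-2)/4,130+(y-2)/4) for x,y in L])
    S=lambda L:np.array([(255+(x-401.5)/2.8,250+(y-1.5)/2.8) for x,y in L])
    print('plate',circ(ray('top',C([(74,178),(80,140),(100,108),(140,80),(186,71),(240,88),(280,120),(298,175),(288,230),(255,272)]),.028)))
    print('plateS',circ(ray('side',S([(461,115),(475,75),(510,49),(560,40),(475,150),(510,175),(565,185),(620,172)]),.028)))
    print('ring',circ(ray('top',C([(110,180),(120,145),(150,113),(186,104),(225,116),(255,150),(262,178),(250,215)]),.028)))
    print('bowl',circ(ray('top',C([(65,255),(78,218),(100,197),(135,187),(175,200),(204,255),(190,295),(170,312),(135,321),(95,307),(73,285)]),.066)))
    print('bowlS',circ(ray('side',S([(583,85),(595,60),(620,47),(647,43),(680,51),(700,65),(708,90)]),.066)))
    print('blueS',ray('side',S([(705,142)]),.023)); print('redT',ray('top',C([(302,287)]),.023),'blueT',ray('top',C([(128,333)]),.023))
E
python3 fit.py
```

```text
plate (array([0.5904, 0.0295, 0.073 ]), np.float64(0.0015626971949266079))
plateS (array([0.5916, 0.0306, 0.0724]), np.float64(0.0007564775812002691))
ring (array([0.5942, 0.0284, 0.0478]), np.float64(0.0007132372429668914))
bowl (array([0.5384, 0.045 , 0.0415]), np.float64(0.0009037235224316769))
bowlS (array([0.5374, 0.0504, 0.0419]), np.float64(0.0006181195114969254))
blueS [[0.4963 0.0617 0.023 ]]
redT [[ 0.5265 -0.0477  0.023 ]] blueT [[0.4957 0.0594 0.023 ]]
```

Everything agrees:
- **Plate centre:** about (0.592, 0.0295).
- **Bowl axis:** about (0.538, 0.0475), 57 mm away.
- **Blue key:** (0.496, 0.0605). Key spacing measures 112.7 mm and the radii fit.

The bowl flares, so pushing from outside would act at the rim and could tip it. Instead I'll lower the closed fingertips into the bowl and push low against its far inner wall.

```bash
python3 -m crank '[[-0.03,-0.028,0,1],[-0.07,-0.065,0,2],[-0.11,-0.102,0,3],[-0.15,-0.139,0,4],[-0.19,-0.176,0,4],[-0.23,-0.213,0,4],[-0.25,-0.232,0,4],[-0.254,-0.2345,0,4]]' -1 20
python3 - <<'E'
from meas import *
def d(t,z):
    o=get_obs();R=np.array(o['tcp_rot']);print(R.T@(np.array([*t,z])-o['position']),o['position'],o['gripper_width'],o['time_s'])
d((.538,.0475),.24)
E
```

```text
time_s: 1.2
position: [0.3509, 0.3371, 0.2424]
tcp_rot: [[-0.947, 0.321, 0.0], [0.321, 0.947, -0.0], [-0.0, 0.0, -1.0]]
ft_force: [-0.2, -0.1, 0.1]
gripper_width: -0.0003
finger_force: 0.0
top blue [201.5    213.1905] [198 211   8   6  42] [0.4946 0.0594 0.023 ]
top red [245.2963 201.3704] [242 198   8   8  54] [ 0.5262 -0.0484  0.023 ]
top plate [198.6 214.8] [197 211   6   7  10]
side blue [365.  300.5] [364 300   3   2   4] [0.4933 0.0626 0.023 ]
side red [342.6667 262.1333] [339 261   8   3  15] [ 0.5257 -0.052   0.023 ]
side plate [362.9429 301.3429] [357 296  13  10  35]
[-0.2711 -0.2169  0.0022] [0.3498 0.3392 0.2424] -0.0004559595889028489 1.3
```

```bash
python3 -m crank '[[-0.035,-0.028,0,0],[-0.08,-0.064,0,0],[-0.125,-0.1,0,0],[-0.17,-0.136,0,0],[-0.21,-0.168,0,0],[-0.245,-0.196,0,0],[-0.265,-0.212,0,0],[-0.271,-0.217,0,0]]'
python3 -m crank '[[0,0,0.03,0],[0,0,0.07,0],[0,0,0.11,0],[0,0,0.135,0],[0,0,0.145,0],[0,0,0.145,0],[0,0,0.145,0]]'
python3 - <<'E'
from h import *
o=get_obs();print(o['position'],o['ft_force'])
a,_=snap('top');b,_=snap('side')
f=lambda i,k:cv2.resize(i,None,fx=k,fy=k,interpolation=cv2.INTER_CUBIC)
cv2.imwrite('pics/d.png',np.hstack([f(a[130:235,170:270],4)[:400],f(b[215:335,255:375],3.334)[:400]])[:,:,::-1])
E
```

```text
time_s: 2.3
position: [0.5387, 0.0474, 0.242]
tcp_rot: [[-0.948, 0.317, -0.0], [0.317, 0.948, -0.0], [0.0, -0.0, -1.0]]
ft_force: [-0.4, -0.0, 0.6]
gripper_width: 0.0001
finger_force: 0.0
time_s: 3.18
position: [0.5389, 0.0477, 0.0984]
tcp_rot: [[-0.949, 0.316, 0.002], [0.316, 0.949, 0.001], [-0.002, 0.001, -1.0]]
ft_force: [-0.1, 0.7, -0.2]
gripper_width: 0.0003
finger_force: 0.0
[0.53887297 0.04767393 0.09837641] [-0.08126072  0.65996134 -0.20581508]
```

View pics/d.png

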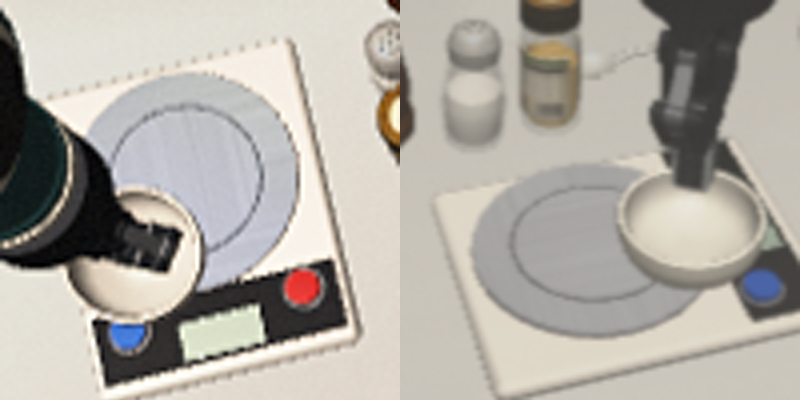

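The closed fingertips hang above the middle of the bowl (top crop (155,245)) and clear of the rim. I'll lower them inside.

```bash
python3 -m crank '[[0,0,0.008,0],[0,0,0.018,0],[0,0,0.028,0],[0,0,0.036,0],[0,0,0.041,0],[0,0,0.043,0],[0,0,0.043,0],[0,0,0.043,0]]'
python3 -m crank '[[-0.003,0,0,0],[-0.007,0,0,0],[-0.011,0,0,0],[-0.015,0,0,0],[-0.019,0,0,0],[-0.023,0,0,0],[-0.026,0,0,0],[-0.026,0,0,0]]'
python3 -m crank '[[-0.003,0,0,0],[-0.007,0,0,0],[-0.011,0,0,0],[-0.015,0,0,0],[-0.019,0,0,0],[-0.022,0,0,0],[-0.024,0,0,0],[-0.024,0,0,0]]'
python3 - <<'E'
from h import *
o=get_obs();print(o['position'],o['ft_force'],o['time_s'])
a,_=snap('top');b,_=snap('side')
f=lambda i,k:cv2.resize(i,None,fx=k,fy=k,interpolation=cv2.INTER_CUBIC)
cv2.imwrite('pics/e.png',np.hstack([f(a[130:230,170:270],4),f(b[215:335,255:375],3.334)[:400]])[:,:,::-1])
E
```

```text
time_s: 4.28
position: [0.5383, 0.047, 0.0546]
tcp_rot: [[-0.948, 0.317, 0.001], [0.317, 0.948, 0.0], [-0.001, 0.0, -1.0]]
ft_force: [1.1, -0.5, -0.6]
gripper_width: 0.0
finger_force: 0.0
time_s: 5.28
position: [0.5631, 0.0386, 0.0543]
tcp_rot: [[-0.948, 0.317, 0.0], [0.317, 0.948, -0.0], [-0.0, 0.0, -1.0]]
ft_force: [0.6, -0.6, 0.1]
gripper_width: 0.0001
finger_force: 0.2
time_s: 6.28
position: [0.5857, 0.0311, 0.0543]
tcp_rot: [[-0.948, 0.317, 0.0], [0.317, 0.948, -0.0], [-0.0, 0.0, -1.0]]
ft_force: [-0.6, 0.2, 1.2]
gripper_width: 0.0
finger_force: 0.2
[0.58573692 0.03106644 0.05434098] [-0.57676166  0.23591446  1.15205939] 6.275
```

View pics/e.png

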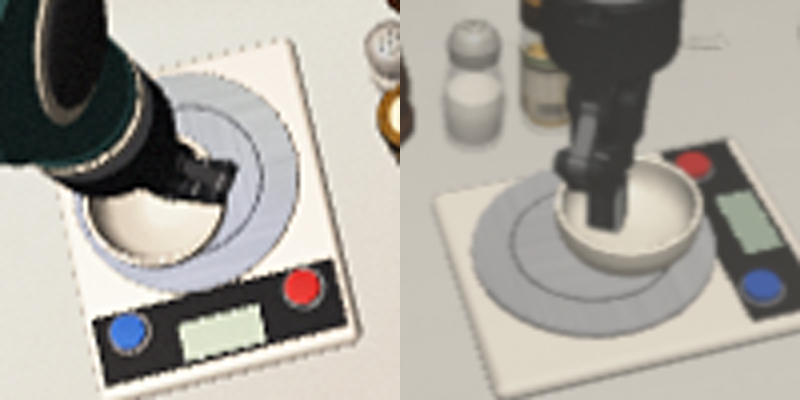

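The bowl slides upright, with its rim now near top crop (156,200) and side crop (628,215). Now I'll measure the rim.

```bash
python3 - <<'E'
from fit import *
C=lambda L:np.array([(170+(x-1.5)/4,130+(y-1.5)/4) for x,y in L])
S=lambda L:np.array([(255+(x-401.2)/3.333,215+(y-1.2)/3.333) for x,y in L])
print(circ(ray('top',C([(88,203),(92,225),(103,245),(125,262),(153,268),(185,261),(208,243),(222,218)]),.066),.042))
print(circ(ray('side',S([(557,203),(562,185),(640,157),(670,160),(692,177),(700,203),(690,225),(570,235)]),.066),.042))
E
```

```text
(array([0.5716, 0.0337, 0.05  ]), np.float64(0.0002778840494758556))
(array([0.5726, 0.0377, 0.05  ]), np.float64(0.0019267853936696625))
```

The bowl is at about (0.572, 0.036), so 21 mm remain along the same line. I'll finish the push, back off and lift out.

```bash
python3 -m crank '[[-0.003,0,0,0],[-0.007,0,0,0],[-0.011,0,0,0],[-0.015,0,0,0],[-0.018,0,0,0],[-0.02,0,0,0],[-0.021,0,0,0],[-0.021,0,0,0]]'
python3 -m crank '[[0.003,0,0,0],[0.008,0,0,0],[0.013,0,0,0],[0.014,0,-0.01,0],[0.014,0,-0.03,0],[0.014,0,-0.05,0],[0.014,0,-0.06,0],[0.014,0,-0.06,0]]'
python3 -m crank '[[0.02,0.005,0,0],[0.05,0.01,0,0],[0.08,0.015,0,0],[0.1,0.015,0,0],[0.108,0.015,0,0],[0.11,0.015,0,0],[0.11,0.015,0,0]]'
python3 - <<'E'
from h import *
o=get_obs();print(o['position'],o['ft_force'],o['time_s'])
a,_=snap('top');b,_=snap('side')
f=lambda i,k:cv2.resize(i,None,fx=k,fy=k,interpolation=cv2.INTER_CUBIC)
cv2.imwrite('pics/f.png',np.hstack([f(a[130:230,170:270],4),f(b[215:335,255:375],3.334)[:400]])[:,:,::-1])
E
```

```text
time_s: 7.38
position: [0.6055, 0.0245, 0.0543]
tcp_rot: [[-0.948, 0.317, 0.0], [0.317, 0.948, -0.0], [-0.0, 0.0, -1.0]]
ft_force: [-0.6, 0.4, -0.8]
gripper_width: -0.0001
finger_force: 0.4
time_s: 8.38
position: [0.5929, 0.029, 0.1157]
tcp_rot: [[-0.948, 0.317, 0.002], [0.317, 0.948, 0.0], [-0.002, 0.001, -1.0]]
ft_force: [0.6, 0.3, -0.7]
gripper_width: -0.0002
finger_force: 0.0
time_s: 9.25
position: [0.4933, 0.0777, 0.1143]
tcp_rot: [[-0.948, 0.318, 0.001], [0.318, 0.948, -0.0], [-0.001, 0.0, -1.0]]
ft_force: [-0.2, -0.0, 0.7]
gripper_width: 0.0
finger_force: 0.0
[0.49326193 0.07772021 0.11431264] [-0.18479085 -0.00595195  0.68253691] 9.25
```

View pics/f.png

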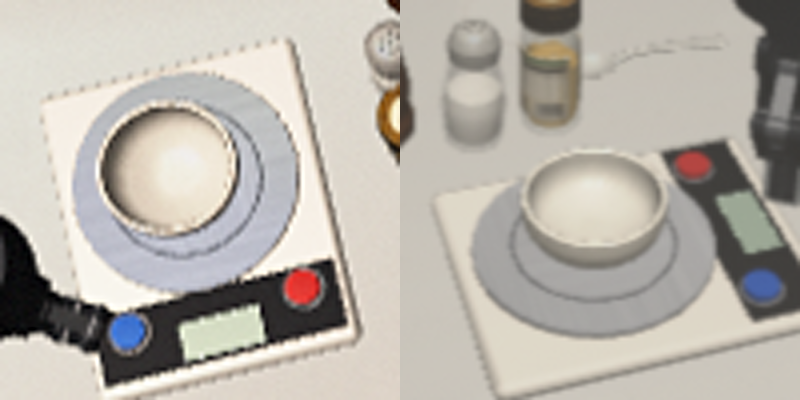

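The bowl is upright near the middle, with its rim at top crop (168,168). Both keys are free, blue at (128,331) and red at (302,287). I'll fit the bowl and the blue key again.

```bash
python3 - <<'E'
from fit import *
C=lambda L:np.array([(170+(x-1.5)/4,130+(y-1.5)/4) for x,y in L])
S=lambda L:np.array([(255+(x-401.2)/3.333,215+(y-1.2)/3.333) for x,y in L])
print(circ(ray('top',C([(97,170),(102,140),(130,108),(168,99),(205,108),(234,140),(239,170),(225,208),(200,230),(165,237),(125,222)]),.066)))
print(circ(ray('side',S([(522,197),(530,175),(555,157),(594,148),(635,157),(660,175),(667,200),(655,225)]),.066)))
for b in(ray('top',C([(128,332)]),.023)[0],ray('side',S([(763,287)]),.023)[0]):print(b)
o=get_obs();R=np.array(o['tcp_rot']);print(R.T@(np.array([.496,.0605,.05])-o['position']))
E
```

```text
(array([0.5918, 0.0285, 0.0434]), np.float64(0.0008339725862718579))
(array([0.5918, 0.0316, 0.0415]), np.float64(0.0003448550007110379))
[0.4961 0.0592 0.023 ]
[0.4962 0.0632 0.023 ]
[-0.008  -0.0154  0.0643]
```

The bowl is within about 1 mm of the plate centre in both views. Now I'll go over the blue key at (0.496, 0.061) and down to just above it. Touch is expected at TCP z of about 0.034.

```bash
python3 -m crank '[[-0.004,-0.007,0,0],[-0.008,-0.0145,0,0],[-0.008,-0.0145,0.02,0],[-0.008,-0.0145,0.045,0],[-0.008,-0.0145,0.065,0],[-0.008,-0.0145,0.074,0],[-0.008,-0.0145,0.076,0],[-0.008,-0.0145,0.076,0]]'
python3 -m crank '[[0,0,0,0],[0,0,0.001,0],[0,0,0.002,0],[0,0,0.003,0],[0,0,0.004,0],[0,0,0.005,0],[0,0,0.005,0]]'
```

```text
time_s: 10.35
position: [0.496, 0.0616, 0.0388]
tcp_rot: [[-0.948, 0.317, 0.001], [0.317, 0.948, 0.0], [-0.001, 0.0, -1.0]]
ft_force: [-0.4, -0.2, -0.4]
gripper_width: 0.0002
finger_force: 0.0
time_s: 11.22
position: [0.4955, 0.0618, 0.0333]
tcp_rot: [[-0.948, 0.317, -0.0], [0.317, 0.948, 0.0], [0.0, 0.0, -1.0]]
ft_force: [-0.3, 0.4, 2.0]
gripper_width: -0.0001
finger_force: 0.9
```

Contact at 0.0333 with 2 N, as expected. Full travel is about 3.5 mm more, at roughly 4 N.

```bash
python3 -m crank '[[0,0,0.001,0],[0,0,0.002,0],[0,0,0.003,0],[0,0,0.003,0]]'
python3 -m crank '[[0,0,0.0005,0],[0,0,0.001,0],[0,0,0.001,0],[0,0,0.001,0]]'
```

```text
time_s: 11.72
position: [0.4956, 0.0618, 0.0306]
tcp_rot: [[-0.948, 0.317, -0.0], [0.317, 0.948, 0.0], [0.0, 0.0, -1.0]]
ft_force: [-1.6, -0.3, 6.4]
gripper_width: 0.0002
finger_force: 3.2
time_s: 12.22
position: [0.4956, 0.0618, 0.0304]
tcp_rot: [[-0.948, 0.317, -0.0], [0.317, 0.948, 0.001], [0.0, 0.001, -1.0]]
ft_force: [-4.3, -1.0, 15.7]
gripper_width: -0.0001
finger_force: 8.0
```

The key has bottomed: it stopped at 0.0304 and the force rose past 4 N. I'll release and move away.

```bash
python3 -m crank '[[0,0,-0.003,0],[0,0,-0.008,0],[0,0,-0.02,0],[0,0,-0.05,0],[0,0,-0.08,0],[0.02,0.02,-0.1,0],[0.04,0.06,-0.12,0],[0.05,0.08,-0.12,0]]'
python3 -m crank '[[0,0.03,0,0],[0,0.06,0,0],[0,0.08,0,0],[0,0.08,0,0],[0,0.08,0,0]]'
python3 - <<'E'
from h import *
a,_=snap('top');b,_=snap('side')
f=lambda i,k:cv2.resize(i,None,fx=k,fy=k,interpolation=cv2.INTER_CUBIC)
cv2.imwrite('pics/g.png',np.hstack([f(a[130:230,170:270],4),f(b[215:335,255:375],3.334)[:400]])[:,:,::-1])
E
```

```text
time_s: 13.22
position: [0.4741, 0.1562, 0.1515]
tcp_rot: [[-0.949, 0.315, 0.003], [0.315, 0.949, 0.002], [-0.003, 0.003, -1.0]]
ft_force: [0.2, -0.6, -0.5]
gripper_width: 0.0001
finger_force: 0.0
time_s: 13.85
position: [0.4986, 0.2279, 0.1492]
tcp_rot: [[-0.948, 0.318, -0.001], [0.318, 0.948, -0.001], [0.0, -0.001, -1.0]]
ft_force: [-0.4, 0.5, 0.4]
gripper_width: -0.0003
finger_force: 0.0
```

View pics/g.png

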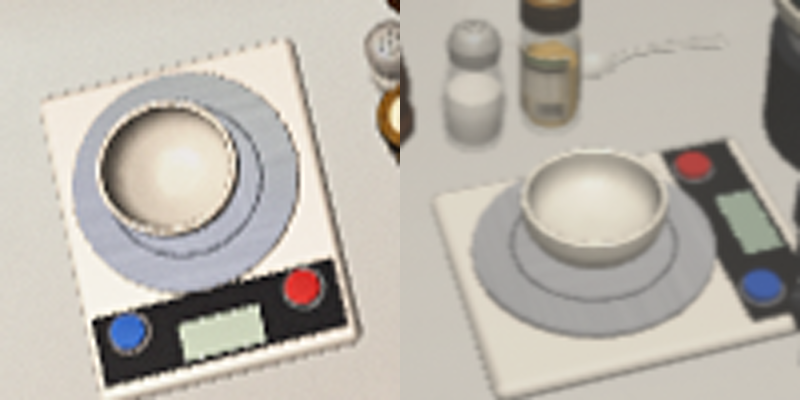

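The bowl is unchanged in the middle (rim at top crop (168,168)), both keys look up, and the arm is clear. I'm handing the job in.

```bash
python3 -c "
from station import *
print(close_job())"
```

```text
the job is handed in; nothing more can be done
None
```

I slid the bowl to within about 1 mm of the plate centre (measured in both views), pressed the blue key fully down and released it, moved the arm clear, and handed the job in at about 14 s; no verdict was shown.

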